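Park the rolling pin on the strip of the pastry board

TASK

Clear the pastry board for the next batch: roll the wooden rolling pin across the board with your fingertips on top of its barrel until it comes to rest along the middle of the dark inlaid strip, lying parallel to the strip. Touch only the top part of the barrel, not low behind it or on the handles, and never pick it up or let it leave the board. Leave the cup, the skewer pot, the scraper and the jar where they are.

Things in the scene. Friction and masses are not known exactly. Their poses are not given: they have to be found in the camera images.
- board: Fixed pale wooden pastry board, 340 x 460 mm, 20 mm thick, flat top 20 mm above the work surface. Origin: centre of its underside; x along the short side (lies roughly away from the robot), y along the long side, z up.
- strip: Dark wooden strip inlaid flush in the board's top (nothing to feel), 300 mm long and 50 mm wide. It lies either to the left or to the right of the pin, 90 to 240 mm from it. Origin: its centre, on the board's top face; x along the strip, y across it.
- pin: Loose rolling pin lying on the board, 300 mm over its handles; smooth solid wooden barrel 80 mm in diameter, 180 mm long, its top 80 mm above the board. Origin: middle of the barrel, on its axis. x is the pin's axis, within 4 degrees of parallel to the strip at first; y and z turn as it rolls. 0.55 to 1.1 kg. Rolls easily and coasts: let go at 0.1 m/s it runs on some 10 to 30 mm.
- pin_end (a point): Tip of one of the pin's two round handles, on the pin's axis, 150 mm from the middle (pin's own +x). The handles are up to 29 mm thick, in one piece with the barrel, and are not to be touched: fingers may touch the barrel only, from above, and no lower than 62 mm above the board (18 mm below the barrel's top).
- shaker: Steel cup, 90 mm across and 150 mm tall, standing on the work surface left of the board. Origin: centre of its underside. Leave alone.
- jar: Closed glass jar, 70 mm across and 110 mm tall, standing left of the board. Origin: centre of its underside. Leave alone.
- skewers: Black pot of wooden skewers, 72 mm across, 145 mm tall with the skewers, standing right of the board. Origin: centre of its underside. Leave alone.
- scraper: Steel dough scraper with a wooden grip, 112 x 140 mm and 14 mm thick, lying right of the board. Origin: underside. Leave alone.

How it is judged:
On the way:
1. the pin has rolled a quarter turn (angle between pin's own z axis and vertical above 1.4 rad), for 0.1 s.
At the end, for the whole second after the job is handed in: The pin lies at rest on the board, its axis parallel to the strip within 0.15 rad, its middle within 20 mm of the strip's centre line and within 60 mm of the strip's centre lengthways (y of pin in the frame of strip between -0.02 and 0.02 m and x of pin in the frame of strip between -0.06 and 0.06 m and angle between the x axis of pin and the x axis of strip, either way round below 0.15 rad and z of pin in the frame of strip between 0.035 and 0.045 m and linear speed of pin below 0.01 m/s); the robot touches nothing.
It fails at once if the pin was lifted (height (world z) of pin above 0.075 m).
It fails at once if the pin left the board (height (world z) of pin below 0.05 m).
It fails at once if the pin was touched elsewhere than on the top part of its barrel (contact force between the fingers and pin above 0.5 N and height (world z) of the grasp point below 0.094 m).
It fails at once if the cup, the jar, the skewer pot or the scraper was moved (distance of any of shaker, jar, skewers, scraper from where it was at the start of the episode above 0.02 m).
It also fails if it takes over 67 s, if anything falls off the work surface, if the arm or the gripper's body presses on something with over 40 N, if the wrist force passes 120 N, or if a joint passes its speed limit or range.

ROBOT

A 6-joint arm with a two-finger parallel gripper is mounted at the origin on the work surface. World frame = base frame: x ahead of the robot, y to its left, z up, the work surface at z = 0. Lengths are in m, angles in rad, forces in N, time in s.
With the tool pointing down it reaches from about 0.3 to 0.75 m from the base axis. Payload 8.5 kg.
Tool frame: the origin (TCP) lies midway between the tips of the shut fingers; the grasp point (between the pads) lies 19 mm behind it; z points along the fingers, y is the direction in which the jaws open and shut (so a half turn about z gives the same grasp; the last joint's range is limited). The gripper opens to 85 mm and grips with 20 to 120 N. Pads are 22 mm wide; open, the fingers measure 114 mm over their backs; the gripper's body (76 mm by 85 mm) begins 54 mm behind the grasp point. The pads swing forward as they close: fully open they stand 13 mm farther back than shut.
Start: joints at [0.929, 0.381, 1.297, -0, 1.464, -0.215], TCP at [0.228, 0.501, 0.231] pointing down, gripper open.
Joint ranges: [-3.11, 3.11], [-0.89, 2.33], [0.22, 2.48], [-1.42, 4.56], [0.17, 2.85], [-2.88, 2.88]. Speed limits (rad/s): [2.39, 2.39, 3.14, 3.14, 3.14, 3.14].

INTERFACE

Orientations are given as [roll, pitch, yaw] about the fixed x, y, z axes, in that order (R = Rz(yaw) Ry(pitch) Rx(roll)).
In Python, from station import telemetry, get_image, camera_params, workorder, cut_out gives the robot as it stands.
- The arm moves only by the shell command python3 -m pendant 'ROWS' [FORCE]. ROWS is JSON, a list of rows, each a list of 3 entries, a list of its own where there are three numbers: the finger opening in m, from 0 to 0.0854, then the shift along the world's x, y, z in m, then the turn, a rotation vector about the world's x, y, z in rad. A call has 1 to 12 rows; each row is the pose to reach, as a shift and turn from the pose measured when the call began; what a row does not reach only later rows make up. A row lasts 1/12 s, in which the tool goes at most 41.7 mm and 7.16 degrees, less where a joint would pass 70% of its speed; a pose out of reach is approached as far as the arm can. A call with a gripper value outside its range is refused whole. The fingers move at their own pace and stop on an object; FORCE is the grip in N (left out, the last holds). Time passes only in rows, so rows that repeat a pose let the fingers close. It gives the time, the measured TCP pose, the force and the opening at its end, in the units of the state.
- telemetry.state(): the state, without advancing time (a new reading comes with each control period).
- get_image(name): name is "side" or "top"; returns the picture (480x640x3 uint8, red, green, blue); there is no depth.
- camera_params(name): a dict with "fx", "fy", "cx", "cy" (pixels), "R" (3x3) and "t" (3): a world point X has camera coordinates R X + t. Camera axes: x right, y down, z forward; pixel columns grow to the right and rows downward; lengths in m; the calibration is good to about 2 mm. A picture is of the moment at which its call begins. camera_params takes no time and is no camera call.
- workorder.close_job(): hands the job in, once; it reports no verdict.
Trained networks look in the newest picture that a camera, given by its name, has taken for a name from the list of things; names that differ only in an ending like _2 or _b are one class to them, and where a whole thing is asked for, a point or a joint stands for the part that bears it (a point fixed in the world has none). Each returns a list of dicts, best first, with "conf" (0 to 1); they miss things now and then, are a little off and sometimes report something else, mostly with a low value. They report only what shows in the picture. A call takes as long as a camera call.
- cut_out(camera, label): "pixels" (480x640 bool, what is visible of it) and "pixel" ([column, row] in pixels, amid what is visible of it).
The state is a dict: "time": time; "joint_positions": joint angles; "joint_vel": joint speeds; "tau": joint torques, N m; "eef_pos": TCP position; "orientation": TCP orientation; "ft_force": force on the tool from outside, world axes, zero at the start; "ft_torque": the same for the moment, N m; "grip_width": finger opening in m.
Only numpy, scipy, OpenCV 4.12 (cv2) and the standard library are available. Lean on these libraries where they do the work, as an engineer would, in place of code of your own. Each camera call takes 0.05 s, during which the arm holds its last target.

## Working session

There is one attempt and no reset: what is moved stays moved. The work goes in short steps, Python scripts to look and compute and a shell command to move; the robot and the scene stay as the last step left them, time stands still between calls to the robot, and variables do not carry over. Pictures are saved under pics/ and viewed, and the job is handed in when it is done.

```bash
ls; mkdir -p pics; cat > h.py <<'E'
import numpy as np, cv2
from station import telemetry, get_image, camera_params, workorder, cut_out
def ray(cam,uv,z):
    p=camera_params(cam);R=np.array(p["R"]);t=np.array(p["t"])
    uv=np.atleast_2d(np.array(uv,float))
    d=np.c_[(uv[:,0]-p["cx"])/p["fx"],(uv[:,1]-p["cy"])/p["fy"],np.ones(len(uv))]@R
    c=-R.T@t
    return c+d*((z-c[2])/d[:,2])[:,None]
def proj(cam,X):
    p=camera_params(cam);c=np.atleast_2d(X)@np.array(p["R"]).T+np.array(p["t"])
    return np.c_[p["fx"]*c[:,0]/c[:,2]+p["cx"],p["fy"]*c[:,1]/c[:,2]+p["cy"]]
def save(cam,n):
    im=get_image(cam);cv2.imwrite(f"pics/{n}.png",im[:,:,::-1]);return im
E
python3 - <<'E'
from h import *
save("top","t0");save("side","s0")
for c in("top","side"):
    p=camera_params(c);print(c,p["fx"],-np.array(p["R"]).T@p["t"],np.round(p["R"],2).tolist())
for n in("strip","pin","board"):
    for d in cut_out("top",n)[:2]:
        m=d["pixels"];ys,xs=np.where(m);print(n,d["conf"],d["pixel"],m.sum(),cv2.minAreaRect(np.c_[xs,ys].astype(np.float32)))
        np.save(f"{n}.npy",m) if d is not None else 0
s=telemetry.state();print(s)
E
```

```text
pics
top 569.9598091391871 [ 0.4790282  -0.02880771  1.64576858] [[-0.02, -1.0, -0.01], [-1.0, 0.02, -0.06], [0.06, 0.0, -1.0]]
side 435.44721671666866 [-0.06549265 -0.81893075  0.65409266] [[0.77, -0.64, 0.02], [-0.3, -0.39, -0.87], [0.56, 0.66, -0.49]]
strip 0.79 [349.8, 251.2] 1947 ((351.5033874511719, 247.9761505126953), (105.67984771728516, 19.467647552490234), 83.95590209960938)
pin 0.79 [290.4, 255.9] 2193 ((290.4200439453125, 257.05999755859375), (104.33910369873047, 28.7889404296875), 86.8201675415039)
board 0.89 [320.2, 257.4] 14683 ((319.0098876953125, 255.09901428222656), (118.80744934082031, 161.5940399169922), 84.2894058227539)
{'time': 0.25, 'joint_positions': array([ 9.28698379e-01,  3.80899668e-01,  1.29774691e+00, -7.27740846e-06,
        1.46361097e+00, -2.15321043e-01]), 'joint_vel': array([ 0.00125898, -0.0039039 , -0.00251287,  0.00115037, -0.00118438,
        0.0020086 ]), 'tau': array([-1.72710670e-04, -4.47989523e+01, -2.31128311e+01, -2.53028784e-04,
        2.83078502e-03,  2.61835055e-05]), 'eef_pos': array([0.22760349, 0.50055759, 0.23104428]), 'orientation': array([-3.14094156e+00, -1.34994734e-04,  2.71481649e+00]), 'ft_force': array([ 0.2153876 ,  0.42692419, -0.34106608]), 'ft_torque': array([ 0.02636563, -0.05851634, -0.04976894]), 'grip_width': 0.08527178129512615}
```

View pics/t0.png

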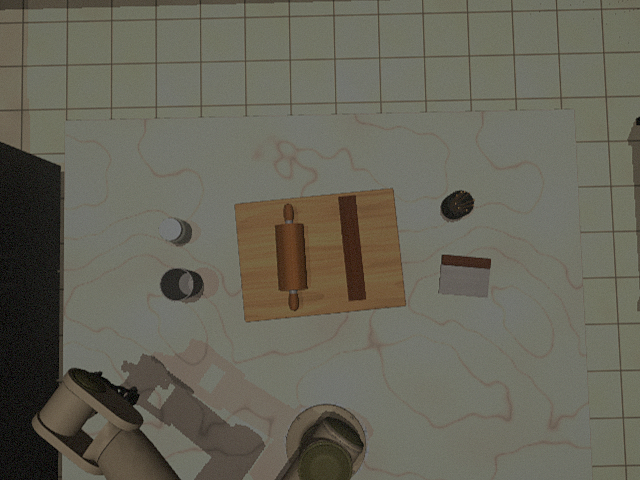

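View pics/s0.png

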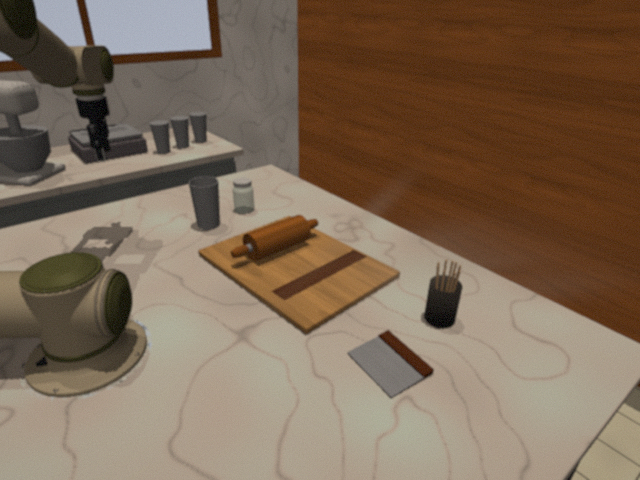

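```bash
python3 - <<'E'
from h import *
for n,z in(("strip",.02),("pin",.06),("board",.02)):
    m=np.load(n+".npy");ys,xs=np.where(m)
    P=ray("top",np.c_[xs,ys],z)[:,:2].astype(np.float32)
    r=cv2.minAreaRect(P*1000);print(n,r,np.round(cv2.boxPoints(r)).tolist())
    c,v=P.mean(0),np.linalg.svd(P-P.mean(0),full_matrices=False)[2][0];print(c,v,np.degrees(np.arctan2(v[1],v[0])))
E
```

```text
strip ((553.2220458984375, -86.66873168945312), (301.8531188964844, 55.469329833984375), 4.659181594848633) [[401.0, -71.0], [405.0, -127.0], [706.0, -102.0], [701.0, -47.0]]
[ 0.5516359  -0.08714228] [-0.9972069 -0.0746883] -175.71667
pin ((529.53662109375, 85.20744323730469), (290.4761657714844, 80.25527954101562), 2.342886209487915) [[383.0, 119.0], [386.0, 39.0], [676.0, 51.0], [673.0, 131.0]]
[0.5299649  0.08548709] [-0.99889237 -0.047053  ] -177.30305
board ((534.8101196289062, 6.4991607666015625), (339.1842956542969, 458.22247314453125), 4.591674327850342) [[347.0, 221.0], [384.0, -235.0], [722.0, -208.0], [686.0, 248.0]]
[0.53206944 0.00546934] [-0.06000485  0.9981981 ] 93.44009
```

The top view shows the pin at about px (290,257) and the dark strip to its right at (351,248). The measured sizes match the ones given: pin 290x80 mm, strip 302x55 mm. The pin has to roll about 173 mm toward -y. I'll go above the pin with the jaws along its axis.

```bash
python3 -m pendant '[[0.06,[0.025,-0.033,0],[0,0,-0.1]],[0.06,[0.05,-0.066,0],[0,0,-0.2]],[0.06,[0.075,-0.099,0],[0,0,-0.3]],[0.06,[0.1,-0.132,0],[0,0,-0.4]],[0.06,[0.125,-0.165,0],[0,0,-0.5]],[0.06,[0.15,-0.198,0],[0,0,-0.6]],[0.06,[0.175,-0.231,0],[0,0,-0.7]],[0.06,[0.2,-0.264,0],[0,0,-0.8]],[0.06,[0.225,-0.297,0],[0,0,-0.9]],[0.06,[0.25,-0.33,0],[0,0,-1.0]],[0.06,[0.275,-0.363,0],[0,0,-1.096]],[0.06,[0.301,-0.395,0],[0,0,-1.096]]]'
python3 -m pendant '[[0.06,[0,0,-0.03],[0,0,0]],[0.06,[0,0,-0.06],[0,0,0]],[0.06,[0,0,-0.085],[0,0,0]],[0.06,[0,0,-0.085],[0,0,0]],[0.06,[0,0,-0.085],[0,0,0]]]'
python3 - <<'E'
from h import *
save("side","s1");save("top","t1")
s=telemetry.state();print(s["time"],s["eef_pos"],s["orientation"],s["ft_force"],s["grip_width"])
E
```

```text
time: 1.25
eef_pos: [0.5294, 0.1035, 0.2311]
orientation: [-3.141, -0.0, 1.613]
ft_force: [0.6, 0.5, -0.3]
grip_width: 0.0601
time: 1.67
eef_pos: [0.5292, 0.1035, 0.1459]
orientation: [-3.139, -0.0, 1.613]
ft_force: [-0.7, 0.5, 0.8]
grip_width: 0.0604
1.7667 [0.53018547 0.10368858 0.1478303 ] [3.13950753e+00 1.05778681e-05 1.61367439e+00] [-0.3026864   0.42620527  1.08309895] 0.05971670789476358
```

```bash
python3 - <<'E'
import cv2
a=cv2.imread("pics/s1.png")[150:330,170:430];b=cv2.imread("pics/t1.png")[180:330,230:410]
cv2.imwrite("pics/c1.png",cv2.resize(a,None,fx=3,fy=3,interpolation=2))
E
```

```text
(no output)
```

View pics/c1.png

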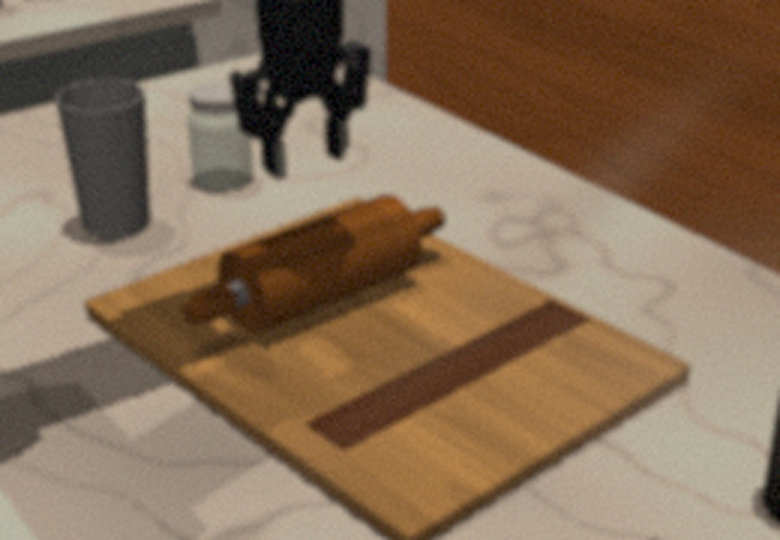

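The side picture shows both fingertips over the barrel, spread along its axis. I'll descend slowly to make contact.

```bash
python3 -m pendant '[[0.06,[0,-0.005,-0.02],[0,0,0]],[0.06,[0,-0.005,-0.038],[0,0,0]],[0.06,[0,-0.005,-0.043],[0,0,0]],[0.06,[0,-0.005,-0.044],[0,0,0]],[0.06,[0,-0.005,-0.045],[0,0,0]],[0.06,[0,-0.005,-0.046],[0,0,0]],[0.06,[0,-0.005,-0.046],[0,0,0]]]'
python3 -m pendant '[[0.06,[0,0,-0.001],[0,0,0]],[0.06,[0,0,-0.002],[0,0,0]],[0.06,[0,0,-0.003],[0,0,0]],[0.06,[0,0,-0.003],[0,0,0]]]'
```

```text
time: 2.35
eef_pos: [0.5306, 0.0988, 0.1028]
orientation: [3.138, 0.0, 1.614]
ft_force: [0.7, -0.1, 0.2]
grip_width: 0.06
time: 2.68
eef_pos: [0.5306, 0.0988, 0.0996]
orientation: [3.138, 0.0, 1.614]
ft_force: [-0.2, -0.1, 0.0]
grip_width: 0.0601
```

```bash
python3 -m pendant '[[0.06,[0,0,-0.001],[0,0,0]],[0.06,[0,0,-0.002],[0,0,0]],[0.06,[0,0,-0.002],[0,0,0]]]'
python3 -m pendant '[[0.06,[0,0,-0.001],[0,0,0]],[0.06,[0,0,-0.002],[0,0,0]],[0.06,[0,0,-0.002],[0,0,0]]]'
```

```text
time: 2.93
eef_pos: [0.5305, 0.0988, 0.0974]
orientation: [3.138, 0.0, 1.614]
ft_force: [-0.1, 0.1, -1.1]
grip_width: 0.0599
time: 3.18
eef_pos: [0.5303, 0.0988, 0.0952]
orientation: [3.139, 0.0, 1.614]
ft_force: [0.1, -0.7, 0.8]
grip_width: 0.0603
```

```bash
python3 -m pendant '[[0.06,[0,0,-0.001],[0,0,0]],[0.06,[0,0,-0.001],[0,0,0]]]'
python3 -m pendant '[[0.06,[0,0,-0.001],[0,0,0]],[0.06,[0,0,-0.001],[0,0,0]]]'
python3 -m pendant '[[0.06,[0,0,-0.001],[0,0,0]],[0.06,[0,0,-0.001],[0,0,0]]]'
```

```text
time: 3.35
eef_pos: [0.5305, 0.0988, 0.0944]
orientation: [3.138, 0.0, 1.614]
ft_force: [-0.0, 0.2, 2.9]
grip_width: 0.06
time: 3.52
eef_pos: [0.5306, 0.0989, 0.0942]
orientation: [3.138, 0.0, 1.614]
ft_force: [-2.2, 0.5, 8.8]
grip_width: 0.0598
time: 3.68
eef_pos: [0.5306, 0.099, 0.0942]
orientation: [3.137, 0.0, 1.614]
ft_force: [-2.4, 0.3, 9.7]
grip_width: 0.0601
```

```bash
python3 -m pendant '[[0.06,[0,-0.002,-0.001],[0,0,0]],[0.06,[0,-0.006,-0.001],[0,0,0]],[0.06,[0.001,-0.011,-0.001],[0,0,0]],[0.06,[0.001,-0.016,-0.001],[0,0,0]],[0.06,[0.001,-0.021,-0.001],[0,0,0]],[0.06,[0.002,-0.026,-0.001],[0,0,0]],[0.06,[0.002,-0.031,-0.001],[0,0,0]],[0.06,[0.002,-0.036,-0.001],[0,0,0]],[0.06,[0.003,-0.041,-0.001],[0,0,0]],[0.06,[0.003,-0.045,-0.001],[0,0,0]],[0.06,[0.003,-0.047,-0.001],[0,0,0]],[0.06,[0.003,-0.047,-0.001],[0,0,0]]]'
python3 - <<'E'
from h import *
save("side","s2")
for c in ("top","side"):
    if c=="top": save("top","t2")
    d=cut_out(c,"pin");print(c,[(x["conf"],x["pixel"],int(x["pixels"].sum())) for x in d[:1]])
    if c=="top":
        ys,xs=np.where(d[0]["pixels"]);P=ray("top",np.c_[xs,ys],.06)[:,:2].astype(np.float32);print(cv2.minAreaRect(P*1000))
a=cv2.imread("pics/s2.png")[150:330,170:430]
cv2.imwrite("pics/c2.png",cv2.resize(a,None,fx=3,fy=3,interpolation=2))
E
```

```text
time: 4.68
eef_pos: [0.5328, 0.0515, 0.0944]
orientation: [3.138, 0.001, 1.614]
ft_force: [-8.2, -1.1, 17.2]
grip_width: 0.0597
top [(0.73, [294.5, 229.2], 507)]
((570.7486572265625, 66.2766342163086), (78.21211242675781, 217.8440399169922), 88.939697265625)
side [(0.94, [279.5, 243.2], 2001)]
```

View pics/c2.png

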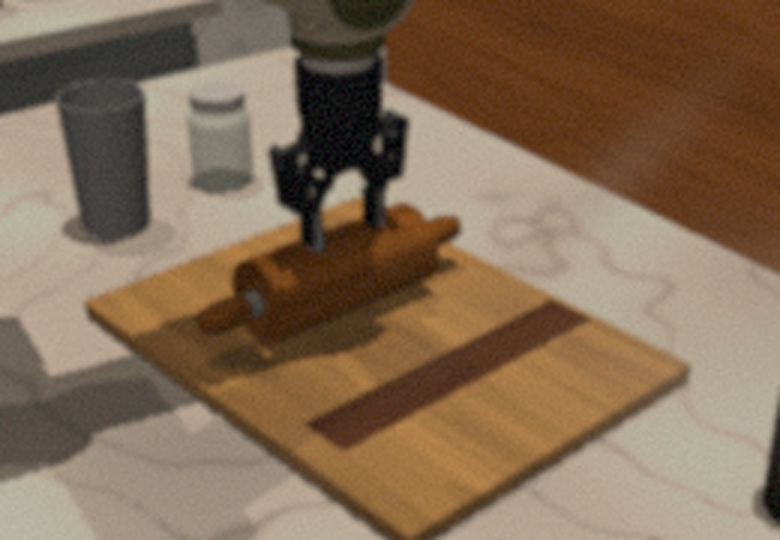

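The pin rolled cleanly and is now at y≈0.062, with contact still on its top. I'll lift, step back and repeat.

```bash
python3 -m pendant '[[0.06,[0,0,0.005],[0,0,0]],[0.06,[0,0,0.010],[0,0,0]],[0.06,[-0.001,0.012,0.010],[0,0,0]],[0.06,[-0.001,0.025,0.010],[0,0,0]],[0.06,[-0.001,0.025,0.005],[0,0,0]],[0.06,[-0.001,0.025,0.002],[0,0,0]],[0.06,[-0.001,0.025,0],[0,0,0]],[0.06,[-0.001,0.025,-0.001],[0,0,0]],[0.06,[-0.001,0.025,-0.001],[0,0,0]]]'
python3 -m pendant '[[0.06,[0,-0.002,-0.001],[0,0,0]],[0.06,[0,-0.006,-0.001],[0,0,0]],[0.06,[0.001,-0.011,-0.001],[0,0,0]],[0.06,[0.001,-0.016,-0.001],[0,0,0]],[0.06,[0.001,-0.022,-0.001],[0,0,0]],[0.06,[0.002,-0.028,-0.001],[0,0,0]],[0.06,[0.002,-0.034,-0.001],[0,0,0]],[0.06,[0.002,-0.040,-0.001],[0,0,0]],[0.06,[0.002,-0.046,-0.001],[0,0,0]],[0.06,[0.003,-0.051,-0.001],[0,0,0]],[0.06,[0.003,-0.053,-0.001],[0,0,0]],[0.06,[0.003,-0.053,-0.001],[0,0,0]]]'
python3 - <<'E'
from h import *
save("side","s3")
d=cut_out("side","pin")[0];np.save("ps.npy",d["pixels"])
a=cv2.imread("pics/s3.png")
for y in (.04,.03,.02):
    print(y,proj("side",[[.43,y,.06],[.53,y,.06],[.62,y,.06]]).round().tolist())
cv2.imwrite("pics/c3.png",cv2.resize(a[150:330,170:430],None,fx=3,fy=3,interpolation=2))
E
```

```text
time: 5.63
eef_pos: [0.5316, 0.0769, 0.0938]
orientation: [3.138, 0.0, 1.614]
ft_force: [-3.9, 1.1, 8.9]
grip_width: 0.0599
time: 6.63
eef_pos: [0.534, 0.0229, 0.0942]
orientation: [3.139, 0.001, 1.614]
ft_force: [-9.0, -1.9, 19.7]
grip_width: 0.0599
0.04 [[255.0, 255.0], [286.0, 243.0], [311.0, 234.0]]
0.03 [[257.0, 256.0], [288.0, 245.0], [314.0, 235.0]]
0.02 [[259.0, 258.0], [290.0, 246.0], [316.0, 237.0]]
```

View pics/c3.png

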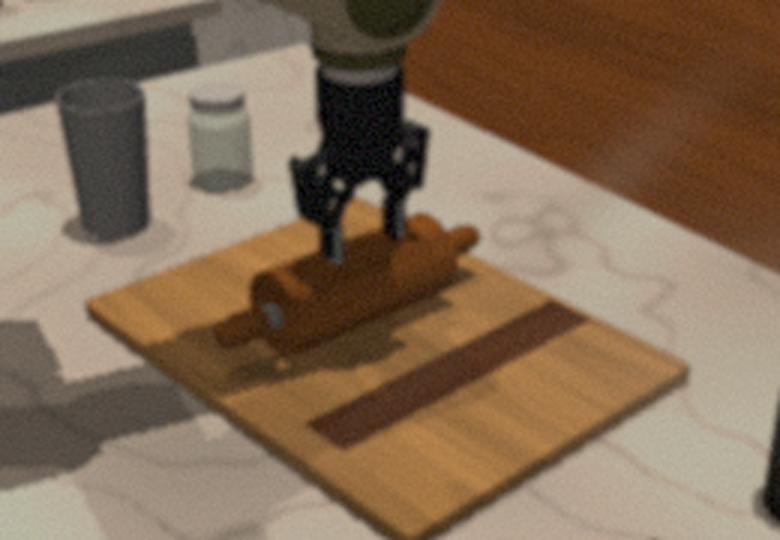

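```bash
python3 -m pendant '[[0.06,[0,0,0.005],[0,0,0]],[0.06,[0,0,0.010],[0,0,0]],[0.06,[0,0.013,0.010],[0,0,0]],[0.06,[0,0.026,0.010],[0,0,0]],[0.06,[0,0.026,0.005],[0,0,0]],[0.06,[0,0.026,0.002],[0,0,0]],[0.06,[0,0.026,0],[0,0,0]],[0.06,[0,0.026,-0.001],[0,0,0]],[0.06,[0,0.026,-0.001],[0,0,0]]]'
python3 -m pendant '[[0.06,[0,-0.002,-0.0005],[0,0,0]],[0.06,[0,-0.006,-0.0005],[0,0,0]],[0.06,[0,-0.011,-0.0005],[0,0,0]],[0.06,[0,-0.016,-0.0005],[0,0,0]],[0.06,[0,-0.022,-0.0005],[0,0,0]],[0.06,[0.001,-0.028,-0.0005],[0,0,0]],[0.06,[0.001,-0.034,-0.0005],[0,0,0]],[0.06,[0.001,-0.040,-0.0005],[0,0,0]],[0.06,[0.001,-0.046,-0.0005],[0,0,0]],[0.06,[0.001,-0.051,-0.0005],[0,0,0]],[0.06,[0.001,-0.053,-0.0005],[0,0,0]],[0.06,[0.001,-0.053,-0.0005],[0,0,0]]]'
```

```text
time: 7.48
eef_pos: [0.5338, 0.0492, 0.0939]
orientation: [3.139, 0.001, 1.614]
ft_force: [-4.6, 0.6, 11.9]
grip_width: 0.0604
time: 8.48
eef_pos: [0.536, -0.0049, 0.0944]
orientation: [3.136, 0.003, 1.613]
ft_force: [-0.1, -0.4, 11.6]
grip_width: 0.06
```

```bash
python3 -m pendant '[[0.06,[0,0,0.005],[0,0,0]],[0.06,[0,0,0.010],[0,0,0]],[0.06,[0,0.013,0.010],[0,0,0]],[0.06,[0,0.027,0.010],[0,0,0]],[0.06,[0,0.027,0.005],[0,0,0]],[0.06,[0,0.027,0.002],[0,0,0]],[0.06,[0,0.027,0],[0,0,0]],[0.06,[0,0.027,-0.001],[0,0,0]],[0.06,[0,0.027,-0.001],[0,0,0]]]'
python3 -m pendant '[[0.06,[0,-0.002,-0.0005],[0,0,0]],[0.06,[0,-0.006,-0.0005],[0,0,0]],[0.06,[0,-0.011,-0.0005],[0,0,0]],[0.06,[0,-0.016,-0.0005],[0,0,0]],[0.06,[0,-0.022,-0.0005],[0,0,0]],[0.06,[0.001,-0.028,-0.0005],[0,0,0]],[0.06,[0.001,-0.034,-0.0005],[0,0,0]],[0.06,[0.001,-0.040,-0.0005],[0,0,0]],[0.06,[0.001,-0.046,-0.0005],[0,0,0]],[0.06,[0.001,-0.051,-0.0005],[0,0,0]],[0.06,[0.001,-0.053,-0.0005],[0,0,0]],[0.06,[0.001,-0.053,-0.0005],[0,0,0]]]'
python3 - <<'E'
from h import *
a=save("side","s4")[:,:,::-1].copy()
print(proj("side",[[.53,y,.06] for y in(.0,-.02,-.04)]))
print(cut_out("side","pin")[0]["pixel"])
cv2.imwrite("pics/c4.png",cv2.resize(a[150:330,170:430],None,fx=3,fy=3,interpolation=2))
E
```

```text
time: 9.23
eef_pos: [0.5358, 0.0219, 0.0939]
orientation: [3.136, 0.003, 1.613]
ft_force: [-3.4, 0.4, 9.2]
grip_width: 0.0604
time: 10.23
eef_pos: [0.5378, -0.0325, 0.0945]
orientation: [3.133, 0.004, 1.612]
ft_force: [0.4, -0.6, 10.2]
grip_width: 0.0599
[[294.46213174 249.2092219 ]
 [298.93706838 252.22144197]
 [303.51571728 255.30347401]]
[300.5, 252.2]
```

View pics/c4.png

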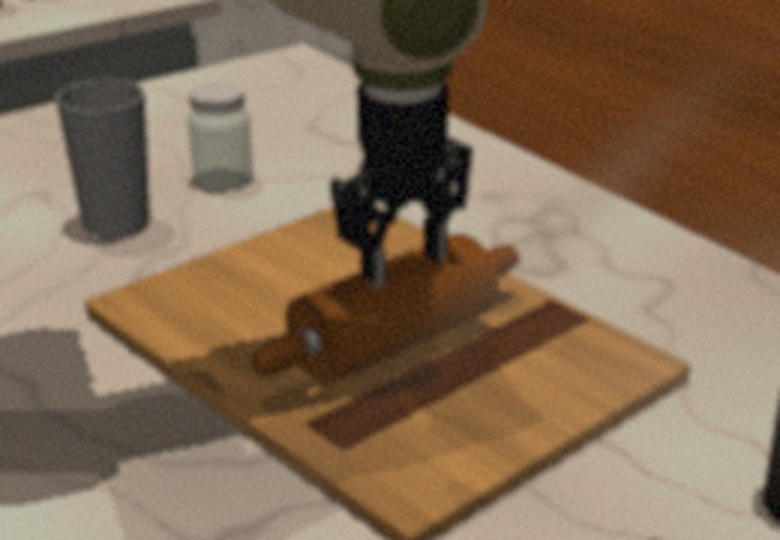

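On track: the pin is at y≈-0.019, close to the strip and parallel to it. Two more strokes.

```bash
python3 -m pendant '[[0.06,[0,0,0.005],[0,0,0]],[0.06,[0,0,0.010],[0,0,0]],[0.06,[0,0.013,0.010],[0,0,0]],[0.06,[0,0.027,0.010],[0,0,0]],[0.06,[0,0.027,0.005],[0,0,0]],[0.06,[0,0.027,0.002],[0,0,0]],[0.06,[0,0.027,0],[0,0,0]],[0.06,[0,0.027,-0.001],[0,0,0]],[0.06,[0,0.027,-0.001],[0,0,0]]]'
python3 -m pendant '[[0.06,[0,-0.002,-0.0005],[0,0,0]],[0.06,[0,-0.006,-0.0005],[0,0,0]],[0.06,[0,-0.011,-0.0005],[0,0,0]],[0.06,[0,-0.016,-0.0005],[0,0,0]],[0.06,[0,-0.022,-0.0005],[0,0,0]],[0.06,[0.001,-0.028,-0.0005],[0,0,0]],[0.06,[0.001,-0.034,-0.0005],[0,0,0]],[0.06,[0.001,-0.040,-0.0005],[0,0,0]],[0.06,[0.001,-0.046,-0.0005],[0,0,0]],[0.06,[0.001,-0.051,-0.0005],[0,0,0]],[0.06,[0.001,-0.053,-0.0005],[0,0,0]],[0.06,[0.001,-0.053,-0.0005],[0,0,0]]]'
python3 -m pendant '[[0.06,[0,0,0.005],[0,0,0]],[0.06,[0,0,0.010],[0,0,0]],[0.06,[0,0.013,0.010],[0,0,0]],[0.06,[0,0.027,0.010],[0,0,0]],[0.06,[0,0.027,0.005],[0,0,0]],[0.06,[0,0.027,0.002],[0,0,0]],[0.06,[0,0.027,0],[0,0,0]],[0.06,[0,0.027,-0.001],[0,0,0]],[0.06,[0,0.027,-0.001],[0,0,0]]]'
python3 -m pendant '[[0.06,[0,-0.002,-0.0005],[0,0,0]],[0.06,[0,-0.006,-0.0005],[0,0,0]],[0.06,[0,-0.011,-0.0005],[0,0,0]],[0.06,[0,-0.016,-0.0005],[0,0,0]],[0.06,[0,-0.022,-0.0005],[0,0,0]],[0.06,[0.001,-0.028,-0.0005],[0,0,0]],[0.06,[0.001,-0.034,-0.0005],[0,0,0]],[0.06,[0.001,-0.040,-0.0005],[0,0,0]],[0.06,[0.001,-0.046,-0.0005],[0,0,0]],[0.06,[0.001,-0.050,-0.0005],[0,0,0]],[0.06,[0.001,-0.051,-0.0005],[0,0,0]],[0.06,[0.001,-0.051,-0.0005],[0,0,0]]]'
```

```text
time: 11.08
eef_pos: [0.5377, -0.0054, 0.0939]
orientation: [3.134, 0.004, 1.612]
ft_force: [-4.1, 0.7, 8.9]
grip_width: 0.06
time: 12.08
eef_pos: [0.5398, -0.0598, 0.0946]
orientation: [3.13, 0.006, 1.61]
ft_force: [0.7, -0.7, 11.1]
grip_width: 0.0598
time: 12.83
eef_pos: [0.5396, -0.033, 0.094]
orientation: [3.131, 0.006, 1.61]
ft_force: [-1.8, 1.6, 8.3]
grip_width: 0.0602
time: 13.83
eef_pos: [0.5416, -0.0854, 0.0947]
orientation: [3.128, 0.008, 1.609]
ft_force: [-0.1, -1.1, 11.8]
grip_width: 0.06
```

Pin should be at about y=-0.072. I'll lift clear and measure from both cameras.

```bash
python3 -m pendant '[[0.06,[0,0,0.005],[0,0,0]],[0.06,[0,0,0.012],[0,0,0]],[0.06,[0,0.03,0.04],[0,0,0]],[0.06,[0,0.07,0.06],[0,0,0]],[0.06,[0,0.11,0.06],[0,0,0]],[0.06,[0,0.15,0.06],[0,0,0]],[0.06,[0,0.19,0.06],[0,0,0]],[0.06,[0,0.22,0.06],[0,0,0]],[0.06,[0,0.22,0.06],[0,0,0]]]'
cat > m.py <<'E'
from h import *
import sys
save("top","t"+sys.argv[1])
def rect(n,z):
    d=cut_out("top",n)[0];ys,xs=np.where(d["pixels"]);P=ray("top",np.c_[xs,ys],z)[:,:2].astype(np.float32)
    r=cv2.minAreaRect(P*1000);c=np.array(r[0]);v=np.linalg.svd(P-P.mean(0),full_matrices=False)[2][0]; v*=np.sign(v[0]);print(n,d["conf"],r,np.arctan2(v[1],v[0]));return c,v
pc,pv=rect("pin",.06)
sc=np.array([553.2,-86.7]);a=np.array([np.cos(.078),np.sin(.078)]);n=np.array([-a[1],a[0]])
print("along,across mm",(pc-sc)@a,(pc-sc)@n)
a=save("side","s"+sys.argv[1])[:,:,::-1]
cv2.imwrite(f"pics/c{sys.argv[1]}.png",np.hstack([cv2.resize(a[180:330,190:410],(480,327)),cv2.resize(cv2.imread(f"pics/t{sys.argv[1]}.png")[180:330,230:410],(320,327))]))
E
python3 m.py 5
```

```text
time: 14.58
eef_pos: [0.5409, 0.1393, 0.1549]
orientation: [3.128, 0.006, 1.614]
ft_force: [-0.6, 0.4, 0.2]
grip_width: 0.0601
pin 0.73 ((534.9605712890625, -74.76693725585938), (296.1723937988281, 80.04159545898438), 2.603461980819702) 0.043948635
along,across mm -17.254137122346318 13.318014053162758
```

View pics/c5.png

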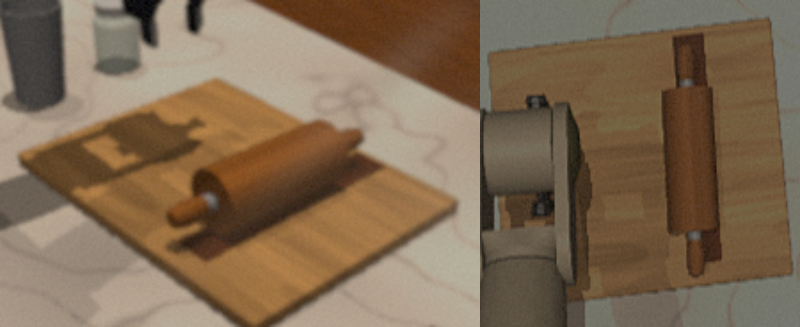

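The pin is still 13 mm short of the strip's centre line, with a 0.034 rad skew, and it sits 17 mm off lengthways. One more finger stroke of 27 mm should do it.

```bash
python3 -m pendant '[[0.06,[0,-0.04,0],[0,0,0]],[0.06,[0,-0.08,0],[0,0,0]],[0.06,[0,-0.12,0],[0,0,0]],[0.06,[0,-0.16,0],[0,0,0]],[0.06,[0,-0.19,0],[0,0,0]],[0.06,[0,-0.206,-0.02],[0,0,0]],[0.06,[0,-0.206,-0.045],[0,0,0]],[0.06,[0,-0.206,-0.055],[0,0,0]],[0.06,[0,-0.206,-0.058],[0,0,0]],[0.06,[0,-0.206,-0.060],[0,0,0]],[0.06,[0,-0.206,-0.061],[0,0,0]],[0.06,[0,-0.206,-0.0615],[0,0,0]]]'
```

```text
time: 15.73
eef_pos: [0.5409, -0.0716, 0.0951]
orientation: [3.129, 0.009, 1.61]
ft_force: [-8.2, -0.0, 13.3]
grip_width: 0.0599
```

```bash
python3 -m pendant '[[0.06,[0,-0.002,-0.0005],[0,0,0]],[0.06,[0,-0.005,-0.0005],[0,0,0]],[0.06,[0,-0.009,-0.0005],[0,0,0]],[0.06,[0,-0.013,-0.0005],[0,0,0]],[0.06,[0,-0.017,-0.0005],[0,0,0]],[0.06,[0,-0.021,-0.0005],[0,0,0]],[0.06,[0.001,-0.024,-0.0005],[0,0,0]],[0.06,[0.001,-0.026,-0.0005],[0,0,0]],[0.06,[0.001,-0.027,-0.0005],[0,0,0]],[0.06,[0.001,-0.027,-0.0005],[0,0,0]],[0.06,[0.001,-0.027,-0.0005],[0,0,0]]]'
python3 -m pendant '[[0.06,[0,0,0.005],[0,0,0]],[0.06,[0,0,0.012],[0,0,0]],[0.06,[0,0.03,0.04],[0,0,0]],[0.06,[0,0.07,0.06],[0,0,0]],[0.06,[0,0.11,0.06],[0,0,0]],[0.06,[0,0.15,0.06],[0,0,0]],[0.06,[0,0.19,0.06],[0,0,0]],[0.06,[0,0.22,0.06],[0,0,0]],[0.06,[0,0.22,0.06],[0,0,0]]]'
python3 m.py 6; python3 m.py 7
```

```text
time: 16.65
eef_pos: [0.5419, -0.0985, 0.0945]
orientation: [3.129, 0.009, 1.611]
ft_force: [1.2, -1.1, 3.1]
grip_width: 0.0598
time: 17.4
eef_pos: [0.5409, 0.1264, 0.155]
orientation: [3.129, 0.007, 1.616]
ft_force: [-0.2, -0.9, -0.5]
grip_width: 0.0599
pin 0.66 ((609.6433715820312, 408.0481262207031), (87.24247741699219, 70.05998229980469), 88.81040954589844) 1.1997275
along,across mm 94.82299300852559 488.84574519100516
pin 0.71 ((537.2276000976562, -83.7874755859375), (296.2229309082031, 79.5445327758789), 2.677816867828369) 0.0436132
along,across mm -15.696889874001657 4.148253293419588
```

View pics/c6.png

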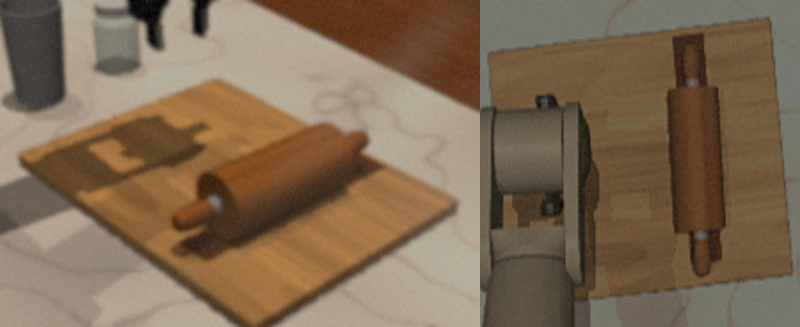

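The first detection here was a false hit on the cup, at y=0.41. The second is consistent with the picture: 4 mm across and -16 mm along. I'll check once more that the pin is at rest, then hand in.

```bash
python3 -m pendant '[[0.06,[0,0,0],[0,0,0]],[0.06,[0,0,0],[0,0,0]],[0.06,[0,0,0],[0,0,0]],[0.06,[0,0,0],[0,0,0]],[0.06,[0,0,0],[0,0,0]],[0.06,[0,0,0],[0,0,0]]]'; python3 m.py 8; python3 -c "
from h import *
d=cut_out('side','pin')[0];print(d['conf'],d['pixel'],proj('side',[.537,-.084,.06]),np.mean(np.argwhere(d['pixels']),0)[::-1])
print(workorder.close_job())"
```

```text
time: 18.2
eef_pos: [0.542, 0.1203, 0.1546]
orientation: [3.129, 0.009, 1.609]
ft_force: [0.7, 0.0, -0.3]
grip_width: 0.0598
pin 0.71 ((534.7763671875, -85.2400131225586), (301.4231262207031, 84.4397964477539), 1.7381510734558105) 0.042339165
along,across mm -18.253852992100697 2.8911344892456947
0.79 [314.3, 262.8] [[316.09869503 261.45244115]] [314.31554227 262.41801879]
the job is handed in; nothing more can be done
None
```

I rolled the pin onto the strip in seven gentle strokes with both fingertips on top of the barrel, then lifted clear and handed the job in at about 18 s. No verdict is reported.

| Last check (top camera) | Measured | Limit |
|---|---|---|
| Distance from strip's centre line | 3–4 mm | 20 mm |
| Lengthways offset | 16–18 mm | 60 mm |
| Angle to the strip | about 0.035 rad | 0.15 rad |

- **At rest:** two looks about 1 s apart agreed to within 3 mm. The side camera agreed with this position to about 2 px.
- **Touch:** TCP height stayed near 0.094 m during contact, so the grasp point was near 0.113 m. The wrist's vertical force read at most 20 N. At hand-in the wrist force was near zero and the fingers were well clear of the pin.
- **False detection:** one earlier look reported the pin at y=0.41, beside the board. I rejected it because the picture and the following looks disagreed with it.
- **Not measured:** I did not measure the cup, jar, skewer pot or scraper after the start. The arm stayed well clear of them, and the cup and jar looked unmoved in the side pictures.

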